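Wipe the glass offcuts into the cullet drawer

ROBOT

A 7-joint arm with a two-finger parallel gripper is mounted at the origin on the work surface; the furniture and walls round the work are solid. World frame = base frame: x ahead of the robot, y to its left, z up, the work surface at z = 0. Lengths are in m, angles in rad, forces in N, time in s.
With the tool pointing down it reaches from about 0.4 to 0.9 m from the base axis. Payload 5.5 kg.
Tool frame: the origin (TCP) lies at the very end of the fingers, on their centre line; the grasp point (between the pads) lies 19 mm behind it (ctrl.grip_depth is the distance from the TCP to the grasp point, in m); x points along the fingers, y is the direction in which the jaws open and shut, and the axes are right-handed (so a half turn about x gives the same grasp; the last joint's range is limited). The gripper opens to 85 mm and grips with 20 to 120 N. Pads are 22 mm wide; open, the fingers measure 114 mm over their backs; the gripper's body (76 mm by 85 mm) begins 54 mm behind the grasp point. The pads swing forward as they close: fully open they stand 13 mm farther back than shut.
Start: joints at [1.417, 0.501, -0.427, 1.55, 0.221, 1.138, -0.21], TCP at [0.263, -0.594, 0.231] pointing down, gripper open.
Joint ranges: [-2.88, 2.88], [-0.31, 2.03], [-1.54, 1.56], [0.2, 2.42], [-1.41, 4.55], [0.19, 2.02], [-2.57, 2.57]. Speed limits (rad/s): [2.57, 2.57, 3.14, 3.14, 3.14, 3.14, 3.14].

INTERFACE

Orientations are given as a unit quaternion [x, y, z, w].
In Python, from cell import ctrl gives the robot as it stands.
- The arm moves only by the tool step_arm, never from a script. Its argument "deltas" is a list of rows, each a list of 7 numbers: the shift along the world's x, y, z in mm, then the turn, a rotation vector about the world's x, y, z in rad, then the opening, from 0 (shut) to 1 (fully open). In form: [[dx, dy, dz, wx, wy, wz, fingers], ...]. A call has 1 to 8 rows; each row shifts and turns the commanded pose from where the row before left it; what a row does not reach is not made up. A row lasts 1/10 s, in which the tool goes at most 50 mm and 8.59 degrees, less where a joint would pass 70% of its speed; a pose out of reach is approached as far as the arm can. A call with a gripper value outside its range is refused whole. The fingers move at their own pace and stop on an object; "squeeze" is the grip in N (left out, the last holds). Time passes only in rows, so rows that do not move let the fingers close. It gives the time, the measured TCP pose, the force and the opening at its end, in the units of the state.
- ctrl.read_state(): the state, without advancing time (a new reading comes with each control period).
- ctrl.get_image(name): name is "scene" or "top" or "wrist"; returns the picture (420x560x3 uint8, red, green, blue); there is no depth.
- ctrl.camera_model(name): a dict with "camera_matrix" (3x3 intrinsics, pixels), "rvec" (rotation vector, rad) and "tvec" (3), from world to camera coordinates, as OpenCV has them. Camera axes: x right, y down, z forward; pixel columns grow to the right and rows downward; lengths in m; the calibration is good to about 2 mm. A picture is of the moment at which its call begins: read the wrist's pose just before it. camera_model takes no time and is no camera call; for the wrist camera it gives the pose at the moment of the call.
- ctrl.sign_off(): hands the job in, once; it reports no verdict.
The state is a dict: "clock": time; "joints": joint angles; "qd": joint speeds; "joint_torque": joint torques, N m; "tool_pos": TCP position; "tcp_rot": TCP orientation; "force": force on the tool from outside, world axes, zero at the start; "torque": the same for the moment, N m; "opening": opening from 0.0 (shut) to 1.0 (fully open).
Only numpy, scipy, OpenCV 4.12 (cv2) and the standard library are available. Lean on these libraries where they do the work, as an engineer would, in place of code of your own. Each camera call takes 0.05 s, during which the arm holds its last target. There are 200 camera calls.

TASK

Clear the glass cutting station: pull its waste drawer well open, then take the yellow scraper block and wipe all six loose glass offcuts off the felt over the open front edge into the drawer. Afterwards stand the scraper block on its rubber sole on the bench, clear of the station, and push the drawer fully shut with every offcut inside. The offcuts are sharp, so move them with the scraper only, never with the fingers; leave the two good strips lying by the rear fence and the pliers beside the station where they are.

Things in the scene. Friction and masses are not known exactly. Their poses are not given: they have to be found in the camera images.
- cutting_station: Plywood glass cutting station, 240 x 220 mm on 10 mm feet, fixed to the bench; flat grey felt top 86 mm up. Origin: centre of its footprint on the bench, z up. Front is its -x side: drawer below, felt edge open there at x = -120 mm. Aluminium rails 10 mm above the felt at both sides (inner faces y = +-98 mm) and a like fence at the rear (inner face x = +109 mm).
- felt_center (a point): Centre of the felt top, on its surface; same axes as the station.
- cullet_drawer (a joint): Waste drawer under the felt: metres pulled out towards the station's -x; 0 shut, 0.115 at the stop. Slides with about 2 N and stays where left. Its front is 10 mm thick, top edge 68 mm above the bench; opened by d, its mouth reaches d - 10 mm in front of the felt edge. Inside 200 x 180 mm, 40 mm deep.
- drawer_handle (a point): Middle of the drawer's bow handle: horizontal round steel bar 10 mm thick, 84 mm long along the station's y, 50 mm above the bench, axis 36 mm before the drawer front (31 mm clear behind it, open above and below). Moves with the drawer; station's axes.
- drawer_floor (a point): Centre of the drawer's inner floor, on its surface; moves with the drawer, same axes as the station. The inside reaches +-100 mm from it in x, +-90 mm in y and 40 mm up.
- scraper_block: Yellow hand scraper block standing on the bench, 68 mm tall: black rubber sole 24 x 140 mm, 10 mm thick; shoe 27 x 136 mm up to 24 mm; upright grip 22 mm thick (x) and 76 mm long (y) from 24 to 68 mm, with black pads. Origin: centre of the sole's underside; y along the 140 mm wiping edge, x across it, z up. 0.13 to 0.21 kg.
- good_strip_a: Good mirror strip, plain dark green-black glass, 70 x 21 x 4 mm, lying on the felt lengthwise against the rear fence (station y below 0). Origin: centre of its underside, x along its length. Stays where it is.
- good_strip_b: Second good mirror strip, 70 x 21 x 4 mm, beside the first against the rear fence (station y above 0). Origin: centre of its underside, x along its length. Stays where it is.
- pliers: Bystander: running pliers with red grips, 52 x 172 x 13 mm, lying on the bench. Origin: centre of its underside.
- offcut_0: Loose glass offcut on the felt: irregular snapped piece, about 34 x 27 mm, 6 mm thick, dark painted back with green edges, 12 g, sharp. Origin: centre of its underside.
- offcut_1: Loose glass offcut on the felt: irregular snapped piece, about 34 x 27 mm, 6 mm thick, dark painted back with green edges, 12 g, sharp. Origin: centre of its underside.
- offcut_2: Loose glass offcut on the felt: irregular snapped piece, about 34 x 27 mm, 6 mm thick, dark painted back with green edges, 12 g, sharp. Origin: centre of its underside.
- offcut_3: Loose glass offcut on the felt: irregular snapped piece, about 34 x 27 mm, 6 mm thick, dark painted back with green edges, 12 g, sharp. Origin: centre of its underside.
- offcut_4: Loose glass offcut on the felt: irregular snapped piece, about 34 x 27 mm, 6 mm thick, dark painted back with green edges, 12 g, sharp. Origin: centre of its underside.
- offcut_5: Loose glass offcut on the felt: irregular snapped piece, about 34 x 27 mm, 6 mm thick, dark painted back with green edges, 12 g, sharp. Origin: centre of its underside.

How it is judged:
By the outcome, as a careful person would: the job done as asked, in the order asked, and still so for the second after the job is handed in, with the robot touching nothing.
It also fails if it takes over 72 s, if anything falls off the work surface, if the arm or the gripper's body presses on something with over 40 N, if the wrist force passes 120 N, or if a joint passes its speed limit or range.

## Working session

There is one attempt and no reset: what is moved stays moved. The work goes in short steps, Python scripts to look and compute and a tool call to move; the robot and the scene stay as the last step left them, time stands still between calls to the robot, and variables do not carry over. Pictures are saved under pics/ and viewed, about 8 in all and at most 12, crops included, and the job is handed in when it is done.

Besides the shell and the picture viewer there is one more tool, called by a JSON object that holds its "method" and its "body", one argument or row to a line. step_arm: Moves the arm, as the interface text tells. Its arguments: {"type":"object","properties":{"deltas":{"type":"array","items":{"type":"array","items":{"type":"number"}}},"squeeze":{"type":"number"}},"required":["deltas"]}

```bash
mkdir -p pics; ls; python3 - <<'E'
from cell import ctrl
import cv2
for n in ("scene","top"):
    cv2.imwrite(f"pics/{n}0.png",cv2.cvtColor(ctrl.get_image(n),cv2.COLOR_RGB2BGR))
    m=ctrl.camera_model(n);print(n,m)
s=ctrl.read_state();print(s)
E
```

```text
pics
scene {'camera_matrix': array([[501.71115508,   0.        , 271.99633394],
       [  0.        , 501.71115508, 214.35732474],
       [  0.        ,   0.        ,   1.        ]]), 'rvec': array([ 0.82767849, -2.61647372,  1.01797686]), 'tvec': array([0.31469962, 0.29927797, 1.25634294])}
top {'camera_matrix': array([[473.80909197,   0.        , 283.6548709 ],
       [  0.        , 473.80909197, 211.07254814],
       [  0.        ,   0.        ,   1.        ]]), 'rvec': array([ 2.13173408, -2.12708801,  0.20085847]), 'tvec': array([-0.07572912,  0.49445038,  1.17613936])}
{'clock': 0.1, 'joints': array([ 1.4172297 ,  0.50172879, -0.42678379,  1.55134023,  0.22079192,
        1.13829832, -0.21032307]), 'qd': array([-3.04093953e-04, -8.87781662e-04, -6.78566167e-04, -2.15072311e-03,
        1.63547777e-03,  5.81209655e-05, -9.45724534e-04]), 'joint_torque': array([-1.13596345e-02, -5.70815563e+01, -5.83898038e+00, -2.81753236e+01,
        1.04076992e-02,  5.50949218e-03,  5.21535242e-05]), 'tool_pos': array([ 0.26282565, -0.59381654,  0.230379  ]), 'tcp_rot': array([-0.69170104, -0.14688598,  0.69191783, -0.14568425]), 'force': array([-0.24073498, -0.24354526,  0.57502029]), 'torque': array([0.00481723, 0.03550137, 0.00838252]), 'opening': 0.9955043162302779}
```

View pics/top0.png

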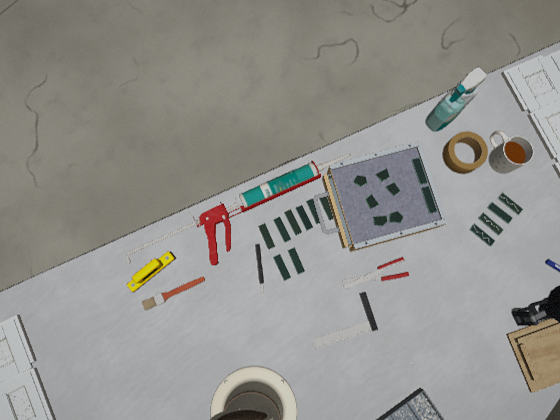

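View pics/scene0.png

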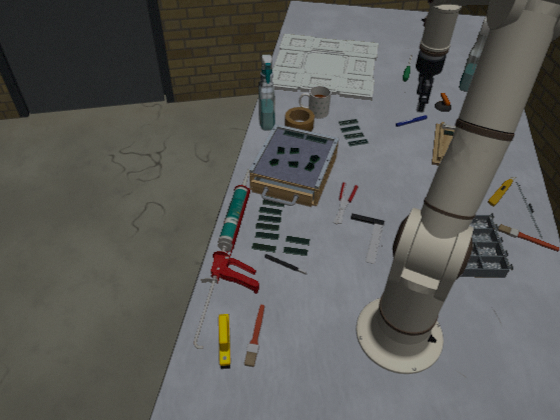

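The top view shows the station at about (385,198), with its drawer side facing left and the handle at (322,213). The scraper is at (151,270) and the pliers at (380,272). The six offcuts are spread over the felt, and the two good strips lie at its right edge. Next I'll measure these.

```bash
cat > h.py <<'E'
from cell import ctrl
import cv2, numpy as np
from scipy.spatial.transform import Rotation as R
def save(n,f,crop=None,k=1,model=None):
    m=ctrl.camera_model(n); im=ctrl.get_image(n); b=cv2.cvtColor(im,cv2.COLOR_RGB2BGR)
    o=b if crop is None else b[crop[1]:crop[3],crop[0]:crop[2]]
    cv2.imwrite(f,cv2.resize(o,None,fx=k,fy=k,interpolation=cv2.INTER_CUBIC)); return b,m
def ray(m,px,z):
    K=m["camera_matrix"];Rm=cv2.Rodrigues(m["rvec"])[0];t=m["tvec"]
    p=np.atleast_2d(np.array(px,float)); d=np.c_[p,np.ones(len(p))]@np.linalg.inv(K).T@Rm
    c=-Rm.T@t; return c+d*((z-c[2])/d[:,2])[:,None]
def proj(m,P):
    return cv2.projectPoints(np.atleast_2d(np.array(P,float)),m["rvec"],m["tvec"],m["camera_matrix"],None)[0][:,0]
def blobs(mask,amin):
    cs=cv2.findContours(mask,cv2.RETR_EXTERNAL,cv2.CHAIN_APPROX_NONE)[0]
    return [c for c in cs if cv2.contourArea(c)>amin]
E
python3 - <<'E'
from h import *
b=cv2.imread("pics/top0.png");m=ctrl.camera_model("top")
hsv=cv2.cvtColor(b,cv2.COLOR_BGR2HSV)
print("base px",proj(m,[[0,0,0],[.1,0,0],[0,.1,0]]))
y=cv2.inRange(hsv,(22,120,90),(35,255,255))
for c in blobs(y,40):
    r=cv2.minAreaRect(c); print("yellow",r, ray(m,r[0],.04)); bx=ray(m,cv2.boxPoints(r),.045); print(bx.round(3))
print("felt hsv",hsv[175,400],hsv[215,350], "bench",hsv[300,300])
roi=np.zeros(b.shape[:2],np.uint8); roi[140:260,320:450]=255
dark=cv2.inRange(hsv,(0,0,0),(180,255,75))&roi
for c in blobs(dark,15):
    r=cv2.minAreaRect(c); print("dark",np.round(r[0],1),np.round(r[1],1),cv2.contourArea(c),ray(m,r[0],.092)[0].round(4))
k=5
cv2.imwrite("pics/c1.png",cv2.resize(b[135:255,310:455],None,fx=k,fy=k,interpolation=cv2.INTER_CUBIC))
E
```

```text
base px [[253.14730728 410.2624498 ]
 [253.67006961 368.22758998]
 [212.82422279 410.26042653]]
yellow ((149.34727478027344, 270.0760192871094), (12.917069435119629, 54.48116683959961), 51.009010314941406) [[0.34307126 0.26438936 0.04      ]]
[[0.313 0.324 0.045]
 [0.399 0.223 0.045]
 [0.373 0.201 0.045]
 [0.288 0.303 0.045]]
felt hsv [116  25 145] [118  25 132] bench [120   1 178]
dark [380.  220.5] [ 9.2 12.7] 80.5 [ 0.463  -0.3125  0.092 ]
dark [396.  216.5] [ 9. 12.] 85.5 [ 0.4732 -0.3526  0.092 ]
dark [327.2 207.4] [23.3  6.3] 100.5 [ 0.4956 -0.1824  0.092 ]
dark [371.5 201. ] [11.2  8. ] 72.5 [ 0.5122 -0.2931  0.092 ]
dark [429.  199.4] [25.9  6.6] 144.0 [ 0.5168 -0.4367  0.092 ]
dark [392.8 188.5] [10.5  8.6] 72.5 [ 0.5444 -0.3475  0.092 ]
dark [359.8 180.3] [10.9  9. ] 68.5 [ 0.565  -0.2653  0.092 ]
dark [382.8 175.1] [ 8.  11.2] 63.5 [ 0.5788 -0.3237  0.092 ]
dark [419.3 170.8] [25.6  6.3] 137.0 [ 0.5904 -0.4161  0.092 ]
dark [446. 154.] [26.  6.] 79.0 [ 0.6346 -0.4864  0.092 ]
```

View pics/c1.png

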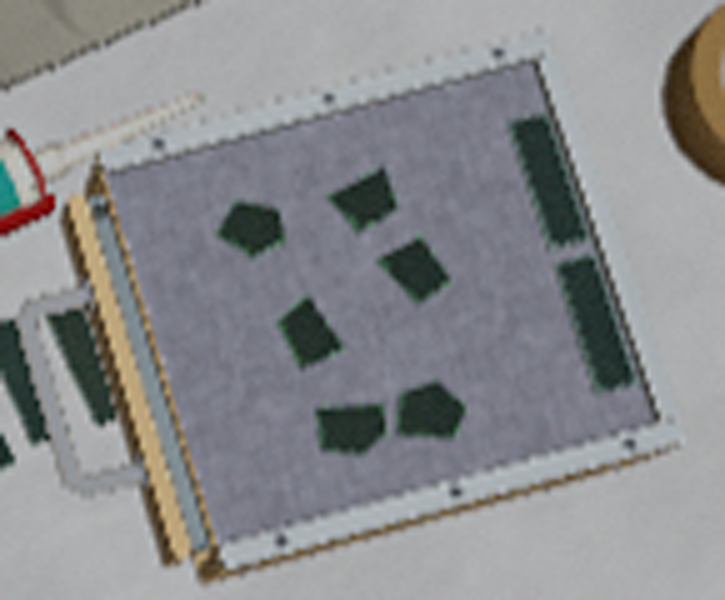

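The crop shows the felt and rail corners, the six offcuts and the handle bow clearly. The inner corners are near crop px (540,62), (657,422), (225,545) and (107,172). From these I'll work out the station pose.

```bash
python3 - <<'E'
from h import *
m=ctrl.camera_model("top")
f=lambda P,z:ray(m,np.array(P)/5+[310-.4,135-.4],z)
print("cam",ray(m,[[0,0]],0)[0], -cv2.Rodrigues(m["rvec"])[0].T@m["tvec"])
A=f([[540,62],[657,422]],.096); print("rear inner",A, np.linalg.norm(A[0]-A[1]))
B=f([[110,172],[225,545]],.086); print("front felt",B,np.linalg.norm(B[0]-B[1]))
yv=(A[0]-A[1])+(B[0]-B[1]);  # station y? front=-x
fr=B.mean(0)-A.mean(0); print("front-rear dist",np.linalg.norm(fr[:2]))
xax=-(fr[:2])/np.linalg.norm(fr[:2]); print("xax yaw",np.degrees(np.arctan2(xax[1],xax[0])))
yy=yv[:2]/np.linalg.norm(yv[:2]); print("from y edge",np.degrees(np.arctan2(yy[1],yy[0])),"(this minus 90 =yaw)")
H=f([[28,310],[72,485]],.055);print("handle outer corners",H)
D=f([[68,205],[165,560]],.068);print("drawer front outer",D)
E
```

```text
cam [1.12285622 0.74855278 0.        ] [ 0.27422789 -0.06674714  1.24654071]
rear inner [[ 0.65150938 -0.41385637  0.096     ]
 [ 0.46651178 -0.46252575  0.096     ]] 0.19129250692133173
front felt [[ 0.59584211 -0.19567837  0.086     ]
 [ 0.40621339 -0.24917094  0.086     ]] 0.19702920513868946
front-rear dist 0.22342146036802457
xax yaw -74.95828567299682
from y edge 15.253857793825205 (this minus 90 =yaw)
handle outer corners [[ 0.53090303 -0.15567668  0.055     ]
 [ 0.4401404  -0.17707332  0.055     ]]
drawer front outer [[ 0.58325366 -0.17581806  0.068     ]
 [ 0.4006694  -0.22181591  0.068     ]]
```

```bash
cat >> h.py <<'E'
def st(pr=True):
    s=ctrl.read_state(); M=R.from_quat(s["tcp_rot"]).as_matrix()
    print("t%.1f"%s["clock"],"pos",(s["tool_pos"]*1e3).round(1),"xaxis",M[:,0].round(3),"jawyaw %.2f"%np.degrees(np.arctan2(M[1,1],M[0,1])),"F",s["force"].round(1),"op %.2f"%s["opening"],"j7 %.2f"%s["joints"][6]); return s
E
python3 -c "
from h import *
st()
m=ctrl.camera_model('wrist');print(m['camera_matrix'].round(0));print('cam pos',-cv2.Rodrigues(m['rvec'])[0].T@m['tvec'])"
```

```text
t0.1 pos [ 262.8 -593.8  230.4] xaxis [-0.001  0.002 -1.   ] jawyaw -66.12 F [-0.2 -0.2  0.6] op 1.00 j7 -0.21
[[348.   0. 278.]
 [  0. 348. 207.]
 [  0.   0.   1.]]
cam pos [ 0.33398334 -0.56296145  0.37351645]
```

{"method": "step_arm", "body": {
  "deltas": [
    [25, 47, 0, 0, 0, -0.04, 1],
    [25, 47, 0, 0, 0, -0.04, 0.6],
    [25, 47, 0, 0, 0, -0.04, 0.4],
    [25, 47, 0, 0, 0, -0.035, 0.4],
    [25, 47, 0, 0, 0, 0, 0.4],
    [25, 47, 0, 0, 0, 0, 0.4],
    [25, 47, 0, 0, 0, 0, 0.4],
    [25, 47, 0, 0, 0, 0, 0.4]
  ]
}}

```text
clock: 0.9
tool_pos: [0.4513, -0.2393, 0.2312]
tcp_rot: [-0.701, -0.092, 0.701, -0.092]
force: [0.4, -0.3, 1.5]
opening: 0.4
```

{"method": "step_arm", "body": {
  "deltas": [
    [12, 24, 0, 0, 0, 0, 0.4],
    [11, 25, 0, 0, 0, 0, 0.4],
    [0, 0, 0, 0, 0, 0, 0.4]
  ]
}}

```text
clock: 1.2
tool_pos: [0.4756, -0.1873, 0.2314]
tcp_rot: [0.701, 0.095, -0.7, 0.094]
force: [0.2, 0.7, -0.1]
opening: 0.394
```

```bash
python3 -c "
from h import *
b,m=save('wrist','pics/w1.png');st()
np.save('w1.npy',np.array([m[k] for k in ('camera_matrix','rvec','tvec')],dtype=object),allow_pickle=True)
print(proj(m,[[.4862,-.169,.05],[.4862+.0406,-.169+.0109,.05],[.4862-.0406,-.169-.0109,.05]]))
c=np.array([.531,-.336]);x=np.array([.259,-.966]);y=np.array([.966,.259])
for q in [(-.12,.098),(-.12,-.098)]: print('felt corner',proj(m,[[*(c+x*q[0]+y*q[1]),.086]]))
"
```

```text
t1.2 pos [ 474.6 -189.9  231.2] xaxis [-0.     0.001 -1.   ] jawyaw -74.74 F [-0.2 -1.2 -0.6] op 0.40 j7 -1.14Traceback (most recent call last):
  File "<string>", line 4, in <module>
    np.save('w1.npy',np.array([m[k] for k in ('camera_matrix','rvec','tvec')],dtype=object),allow_pickle=True)
                     ~~~~~~~~^^^^^^^^^^^^^^^^^^^^^^^^^^^^^^^^^^^^^^^^^^^^^^^^^^^^^^^^^^^^^^
ValueError: could not broadcast input array from shape (3,3) into shape (3,)
```

View pics/w1.png

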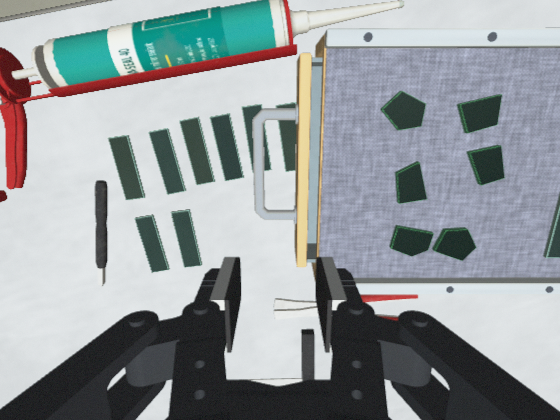

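The wrist view shows the handle bar at about (259,163), the drawer front at (297–308) and the felt front edge at x≈323. The felt's side edges are at rows 47 and 278.

```bash
python3 -c "
from h import *
m=ctrl.camera_model('wrist');st()
P=lambda px,z:ray(m,px,z)[:,:2].round(4)
print('handle top ends',P([[259,108],[259,163],[259,217]],.052))
F=P([[325,47],[322,278]],.086);print('felt front corners',F,np.linalg.norm(F[0]-F[1]))
d=F[0]-F[1];print('yaw',np.degrees(np.arctan2(d[1],d[0])), 'centre',F.mean(0)+.12*np.array([.259,-.966]))
print('drawer front outer',P([[298,60],[298,265]],.068))
b=cv2.imread('pics/w1.png');hsv=cv2.cvtColor(b,cv2.COLOR_BGR2HSV)
k=cv2.inRange(hsv,(0,0,0),(180,255,75));k[:, :340]=0;k[272:]=0
c0=F.mean(0)+.12*np.array([.259,-.966]);X=np.array([.259,-.966]);Y=np.array([.966,.259])
for c in blobs(k,150):
    q=ray(m,c[:,0],.09)[:,:2]-c0; print('blob x',(q@X*1e3).min().round(),(q@X*1e3).max().round(),'y',(q@Y*1e3).min().round(),(q@Y*1e3).max().round())
"
```

```text
t1.2 pos [ 474.6 -189.9  231.2] xaxis [-0.     0.001 -1.   ] jawyaw -74.74 F [-0.2 -1.2 -0.6] op 0.40 j7 -1.14
handle top ends [[ 0.5352 -0.156 ]
 [ 0.4872 -0.1682]
 [ 0.4353 -0.1815]]
felt front corners [[ 0.5931 -0.1948]
 [ 0.4045 -0.2518]] 0.19702527756610314
yaw 16.816231078692077 centre [ 0.52988 -0.33922]
drawer front outer [[ 0.5808 -0.178 ]
 [ 0.4029 -0.23  ]]
blob x -17.0 17.0 y -76.0 -48.0
blob x -56.0 -22.0 y -73.0 -47.0
blob x 85.0 94.0 y -73.0 -35.0
blob x -58.0 -33.0 y -23.0 10.0
blob x -1.0 30.0 y -6.0 24.0
blob x -14.0 16.0 y 37.0 64.0
blob x -75.0 -44.0 y 39.0 66.0
```

{"method": "step_arm", "body": {
  "deltas": [
    [6, 11, -30, 0, 0, 0, 0.33],
    [6, 11, -40, 0, 0, 0, 0.33],
    [0, 0, -30, 0, 0, 0, 0.33],
    [0, 0, 0, 0, 0, 0, 0.33]
  ]
}}

```text
clock: 1.65
tool_pos: [0.482, -0.1703, 0.1273]
tcp_rot: [-0.698, -0.093, 0.704, -0.091]
force: [-0.6, -0.4, 0.4]
opening: 0.329
```

{"method": "step_arm", "body": {
  "deltas": [
    [5, 2, -24, 0, 0, 0, 0.33],
    [0, 0, -30, 0, 0, 0, 0.33],
    [0, 0, -30, 0, 0, 0, 0.33],
    [0, 0, -8, 0, 0, 0, 0.33],
    [0, 0, 0, 0, 0, 0, 0.33]
  ]
}}

```text
clock: 2.15
tool_pos: [0.4905, -0.169, 0.0394]
tcp_rot: [-0.701, -0.092, 0.702, -0.092]
force: [-0.3, 0.3, 0.7]
opening: 0.328
```

{"method": "step_arm", "body": {
  "deltas": [
    [0, 0, -6, 0, 0, 0, 0.33],
    [0, 0, 0, 0, 0, 0, 0.0],
    [0, 0, 0, 0, 0, 0, 0.0],
    [0, 0, 0, 0, 0, 0, 0.0],
    [0, 0, 0, 0, 0, 0, 0.0]
  ],
  "squeeze": 35
}}

```text
clock: 2.65
tool_pos: [0.4918, -0.1683, 0.0344]
tcp_rot: [0.702, 0.092, -0.701, 0.093]
force: [-2.4, 1.1, 6.5]
opening: 0.1
```

{"method": "step_arm", "body": {
  "deltas": [
    [-2, 8, 0, 0, 0, 0, 0],
    [-4, 15, 0, 0, 0, 0, 0],
    [-4, 15, 0, 0, 0, 0, 0],
    [-4, 15, 0, 0, 0, 0, 0],
    [-4, 15, 0, 0, 0, 0, 0],
    [-4, 15, 0, 0, 0, 0, 0],
    [-2, 7, 0, 0, 0, 0, 0],
    [0, 0, 0, 0, 0, 0, 0]
  ]
}}

```text
clock: 3.45
tool_pos: [0.4665, -0.0771, 0.0343]
tcp_rot: [-0.701, -0.093, 0.701, -0.093]
force: [-4.2, 0.3, 13.6]
opening: 0.1
```

{"method": "step_arm", "body": {
  "deltas": [
    [0, 0, 0, 0, 0, 0, 0.33],
    [0, 0, 0, 0, 0, 0, 0.33],
    [0, 0, 30, 0, 0, 0, 0.33],
    [0, 0, 45, 0, 0, 0, 0.33],
    [-8, 20, 40, 0, 0, 0, 0.5],
    [-17, 40, 30, 0, 0, 0, 0.7],
    [-17, 40, 25, 0, 0, 0, 0.8],
    [-17, 40, 25, 0, 0, 0, 0.8]
  ]
}}

```text
clock: 4.25
tool_pos: [0.4083, 0.0606, 0.2276]
tcp_rot: [0.701, 0.092, -0.701, 0.092]
force: [1.0, -0.0, 1.2]
opening: 0.798
```

{"method": "step_arm", "body": {
  "deltas": [
    [-17, 40, 0, 0, 0, 0, 0.8],
    [-10, 17, 0, 0, 0, 0, 0.8],
    [0, 0, 0, 0, 0, 0, 0.8]
  ]
}}

```text
clock: 4.55
tool_pos: [0.3807, 0.1189, 0.2269]
tcp_rot: [0.701, 0.094, -0.701, 0.094]
force: [-0.0, -0.3, -0.0]
opening: 0.797
```

```bash
python3 -c "
from h import *
b,m=save('wrist','pics/w2.png');st()
hsv=cv2.cvtColor(b,cv2.COLOR_BGR2HSV)
k=cv2.inRange(hsv,(22,120,70),(35,255,255))
for c in blobs(k,200):
    r=cv2.minAreaRect(c);print(r);q=ray(m,cv2.boxPoints(r),.024);print(q.round(4))
b,mt=save('top','pics/t2.png')
k=cv2.inRange(cv2.cvtColor(b,cv2.COLOR_BGR2HSV),(22,120,90),(35,255,255))
print('pred px scr',proj(m,[[.344,.268,.024],[.344,.268,.068]]))
"
```

```text
t4.6 pos [381.6 117.1 226.7] xaxis [ 0.001 -0.001 -1.   ] jawyaw -74.83 F [ 1.  -0.8  0.9] op 0.80 j7 -1.72
((128.40147399902344, 172.82723999023438), (27.320453643798828, 129.02134704589844), 64.11297607421875)
[[0.3103 0.3268 0.024 ]
 [0.3979 0.222  0.024 ]
 [0.3772 0.2062 0.024 ]
 [0.2865 0.3124 0.024 ]]
pred px scr [[126.02148988 172.42301598]
 [105.49586727 182.71811113]]
```

View pics/w2.png

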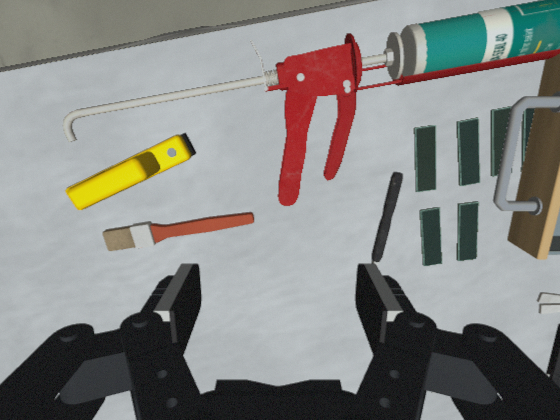

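The yellow object's shoe end shows at (178,150) and its raised grip leans left to about (75,195). The scene camera also has a second yellow thing at (501,192), so I'll compare the two in one composite.

```bash
python3 -c "
from h import *
a=cv2.imread('pics/w2.png')[115:225,50:215];b=cv2.imread('pics/scene0.png')
k=lambda i,w,h:cv2.resize(i,(w,h),interpolation=cv2.INTER_CUBIC)
t=cv2.imread('pics/t2.png')[235:305,110:190]
cv2.imwrite('pics/cmp.png',np.vstack([np.hstack([k(a,450,300),k(t,343,300)]),np.hstack([k(b[170:210,475:535],450,300),k(b[305:375,184:264],343,300)])]))
"
```

```text
(no output)
```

View pics/cmp.png

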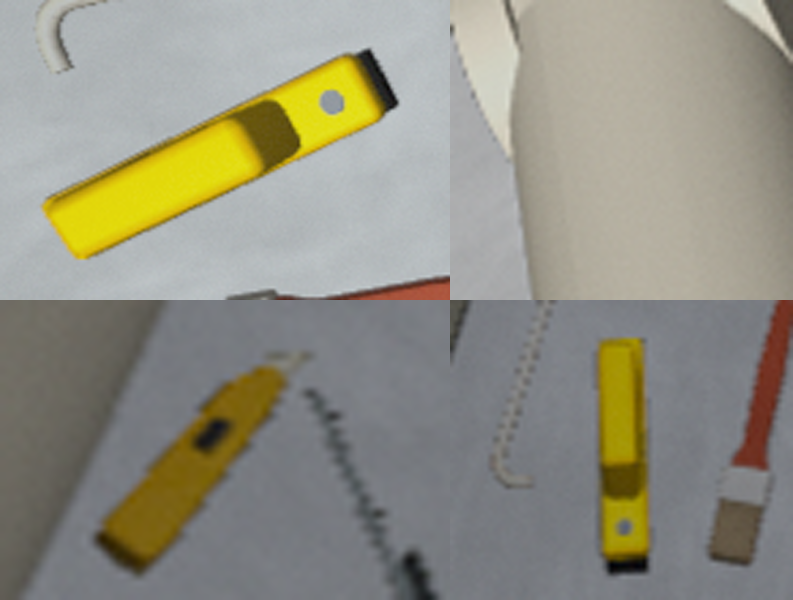

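```bash
python3 -c "
from h import *
m=ctrl.camera_model('wrist')
f=lambda P,z:ray(m,np.array(P)/(450/165)+[50,115],z)[:,:2]
g=f([[45,208],[85,258],[262,165],[232,115]],.068);print('grip top',g.round(4),g.mean(0));
print('len',np.linalg.norm(g[0]-g[3]),np.linalg.norm(g[1]-g[2]),'w',np.linalg.norm(g[0]-g[1]))
d=(g[3]-g[0])+(g[2]-g[1]);th=np.arctan2(d[1],d[0]);print('yaw',np.degrees(th))
s=f([[371,50],[397,103]],.010);e=s.mean(0);print('sole end',s.round(4),np.linalg.norm(s[0]-s[1]))
u=d/np.linalg.norm(d);print('centre from sole end',e-u*.07)
sc=f([[332,101]],.024);print('screw',sc, 'grip->screw',(sc-g.mean(0)))
# top view
mt=ctrl.camera_model('top');b=cv2.imread('pics/top0.png');k=cv2.inRange(cv2.cvtColor(b,cv2.COLOR_BGR2HSV),(22,120,70),(35,255,255))
c=max(blobs(k,40),key=cv2.contourArea);r=cv2.minAreaRect(c);q=ray(mt,cv2.boxPoints(r),.024)[:,:2];print('top',q.mean(0))
q=ray(m,[[0,0]],0)
"
```

```text
grip top [[0.3292 0.2981]
 [0.3151 0.2837]
 [0.3621 0.2312]
 [0.3758 0.2429]] [0.34552944 0.2639702 ]
len 0.0722937471274981 0.07050686778785456 w 0.020109361607383757
yaw -48.9948636497856
sole end [[0.398  0.2167]
 [0.381  0.2036]] 0.02144505758440859
centre from sole end [0.34355208 0.2629885 ]
screw [[0.37853734 0.2239836 ]] grip->screw [[ 0.0330079 -0.0399866]]
top [0.344304  0.2684497]
```

{"method": "step_arm", "body": {
  "deltas": [
    [-5, 18, 0, 0, 0, -0.141, 0.5],
    [-5, 18, 0, 0, 0, -0.141, 0.5],
    [-5, 18, 0, 0, 0, -0.141, 0.5],
    [-5, 18, 0, 0, 0, -0.141, 0.5],
    [-5, 18, 0, 0, 0, -0.141, 0.5],
    [-4, 19, 0, 0, 0, -0.141, 0.5],
    [-4, 19, 0, 0, 0, -0.141, 0.5],
    [-4, 19, 0, 0, 0, -0.141, 0.5]
  ]
}}

```text
clock: 5.45
tool_pos: [0.3596, 0.1894, 0.2134]
tcp_rot: [-0.686, 0.145, 0.702, 0.125]
force: [0.5, 0.2, -0.7]
opening: 0.5
```

{"method": "step_arm", "body": {
  "deltas": [
    [0, 0, -40, 0, 0, 0, 0.5],
    [0, 0, -40, 0, 0, 0, 0.5],
    [0, 0, -20, 0, 0, 0, 0.5],
    [0, 0, 0, 0, 0, 0, 0.5]
  ]
}}

```text
clock: 5.85
tool_pos: [0.357, 0.1886, 0.1112]
tcp_rot: [-0.685, 0.145, 0.703, 0.123]
force: [0.8, 0.2, -0.1]
opening: 0.501
```

```bash
python3 -c "
from h import *
st()"
```

```text
t5.8 pos [357.  188.6 111.2] xaxis [-0.032 -0.026 -0.999] jawyaw -111.83 F [ 0.8  0.2 -0.1] op 0.50 j7 -2.55
```

{"method": "step_arm", "body": {
  "deltas": [
    [0, 0, 20, 0.026, -0.032, 0, 0.5],
    [0, 0, 20, 0, 0, 0.148, 0.5],
    [0, 0, 20, 0, 0, 0.148, 0.5],
    [0, 0, 10, 0, 0, 0.148, 0.5],
    [0, 5, 0, 0, 0, 0.148, 0.5],
    [0, 5, 0, 0, 0, 0.148, 0.5],
    [0, 5, 0, 0, 0, 0.148, 0.5],
    [0, 5, 0, 0, 0, 0.148, 0.5]
  ]
}}

```text
clock: 6.65
tool_pos: [0.3601, 0.2105, 0.1854]
tcp_rot: [0.67, 0.232, -0.668, 0.226]
force: [-0.0, -1.0, -1.5]
opening: 0.501
```

{"method": "step_arm", "body": {
  "deltas": [
    [0, 5, 0, 0, 0, 0.148, 0.5],
    [0, 5, 0, 0, 0, 0.148, 0.5],
    [0, 5, 0, 0, 0, 0.148, 0.5],
    [0, 5, 0, 0, 0, 0.148, 0.5],
    [0, 5, 0, 0, 0, 0.148, 0.5],
    [0, 5, 0, 0, 0, 0.148, 0.5],
    [0, 5, 0, 0, 0, 0.148, 0.5],
    [0, 5, 0, 0, 0, 0.148, 0.5]
  ]
}}

```text
clock: 7.45
tool_pos: [0.3602, 0.2505, 0.1854]
tcp_rot: [0.427, 0.566, -0.428, 0.561]
force: [0.5, -0.5, -0.1]
opening: 0.502
```

{"method": "step_arm", "body": {
  "deltas": [
    [-4, 5, 0, 0, 0, 0.148, 0.5],
    [-4, 5, 0, 0, 0, 0.148, 0.5],
    [-4, 5, 0, 0, 0, 0.148, 0.5],
    [0, 0, 0, 0, 0, 0, 0.5]
  ]
}}

```text
clock: 7.85
tool_pos: [0.3476, 0.2662, 0.1852]
tcp_rot: [0.293, 0.645, -0.295, 0.641]
force: [0.2, -0.7, 0.7]
opening: 0.502
```

```bash
python3 -c "
from h import *
st()"
```

```text
t7.8 pos [347.6 266.2 185.2] xaxis [-0.006 -0.    -1.   ] jawyaw 40.90 F [ 0.2 -0.7  0.7] op 0.50 j7 -0.08
```

{"method": "step_arm", "body": {
  "deltas": [
    [-2, -1, -30, 0, -0.006, 0, 0.5],
    [-1, -1, -40, 0, 0, 0, 0.5],
    [0, 0, -40, 0, 0, 0, 0.5],
    [0, 0, -30, 0, 0, 0, 0.5],
    [0, 0, -14, 0, 0, 0, 0.5],
    [0, 0, 0, 0, 0, 0, 0.5]
  ]
}}

```text
clock: 8.45
tool_pos: [0.3435, 0.2624, 0.0287]
tcp_rot: [0.294, 0.643, -0.297, 0.642]
force: [-0.7, 0.4, 0.3]
opening: 0.505
```

{"method": "step_arm", "body": {
  "deltas": [
    [0, 0, 0, 0, 0, 0, 0.2],
    [0, 0, 0, 0, 0, 0, 0.1],
    [0, 0, 0, 0, 0, 0, 0.1],
    [0, 0, 0, 0, 0, 0, 0.1],
    [0, 0, 0, 0, 0, 0, 0.1]
  ],
  "squeeze": 60
}}

```text
clock: 8.95
tool_pos: [0.3447, 0.2645, 0.0312]
tcp_rot: [0.294, 0.643, -0.294, 0.643]
force: [-0.5, -0.9, 7.0]
opening: 0.255
```

```bash
python3 -c "
from h import *
st()"
```

```text
t8.9 pos [344.7 264.5  31.2] xaxis [ 0. -0. -1.] jawyaw 40.83 F [-0.5 -0.9  7. ] op 0.26 j7 -0.28
```

{"method": "step_arm", "body": {
  "deltas": [
    [0, 0, 15, 0, 0, 0, 0.1],
    [0, 0, 40, 0, 0, 0, 0.1],
    [0, 0, 45, 0, 0, 0, 0.1],
    [6, -20, 45, 0, 0, 0.07, 0.1],
    [14, -38, 35, 0, 0, 0.08, 0.1],
    [14, -38, 10, 0, 0, 0.08, 0.1],
    [14, -38, 0, 0, 0, 0.08, 0.1],
    [14, -38, 0, 0, 0, 0.08, 0.1]
  ]
}}

```text
clock: 9.75
tool_pos: [0.4051, 0.0931, 0.2188]
tcp_rot: [0.162, 0.688, -0.163, 0.689]
force: [0.7, 0.4, -2.1]
opening: 0.253
```

{"method": "step_arm", "body": {
  "deltas": [
    [12, -41, 0, 0, 0, 0.07, 0.1],
    [12, -41, 0, 0, 0, 0.07, 0.1],
    [12, -41, 0, 0, 0, 0.07, 0.1],
    [12, -41, 0, 0, 0, 0.07, 0.1],
    [12, -41, 0, 0, 0, 0.07, 0.1],
    [12, -41, 0, 0, 0, 0.07, 0.1],
    [12, -41, 0, 0, 0, 0.07, 0.1],
    [12, -41, 0, 0, 0, 0.07, 0.1]
  ]
}}

```text
clock: 10.55
tool_pos: [0.5006, -0.2347, 0.2177]
tcp_rot: [-0.034, 0.706, 0.033, 0.706]
force: [1.2, 0.1, -1.8]
opening: 0.248
```

{"method": "step_arm", "body": {
  "deltas": [
    [12, -41, 0, 0, 0, 0.07, 0.1],
    [12, -41, 0, 0, 0, 0.07, 0.1],
    [12, -31, 0, 0, 0, 0.03, 0.1],
    [0, 0, 0, 0, 0, 0, 0.1]
  ]
}}

```text
clock: 10.95
tool_pos: [0.5358, -0.3524, 0.2171]
tcp_rot: [-0.092, 0.702, 0.089, 0.701]
force: [-1.2, -0.6, -1.7]
opening: 0.249
```

```bash
python3 -c "
from h import *
st()"
```

```text
t10.9 pos [ 535.8 -352.4  217.1] xaxis [-0.    -0.005 -1.   ] jawyaw 104.71 F [-1.2 -0.6 -1.7] op 0.25 j7 2.33
```

{"method": "step_arm", "body": {
  "deltas": [
    [3, -37, 0, 0, 0, 0.009, 0.1],
    [0, 0, -25, 0.005, 0, 0, 0.1],
    [0, 0, 0, 0, 0, 0, 0.1]
  ]
}}

```text
clock: 11.25
tool_pos: [0.5368, -0.3825, 0.189]
tcp_rot: [-0.092, 0.702, 0.098, 0.699]
force: [-0.9, 0.7, -3.0]
opening: 0.248
```

```bash
python3 -c "
from h import *
st(); save('wrist','pics/w3.png')"
```

```text
t11.2 pos [ 536.8 -382.5  189. ] xaxis [-0.006  0.007 -1.   ] jawyaw 105.45 F [-0.9  0.7 -3. ] op 0.25 j7 2.39
```

View pics/w3.png

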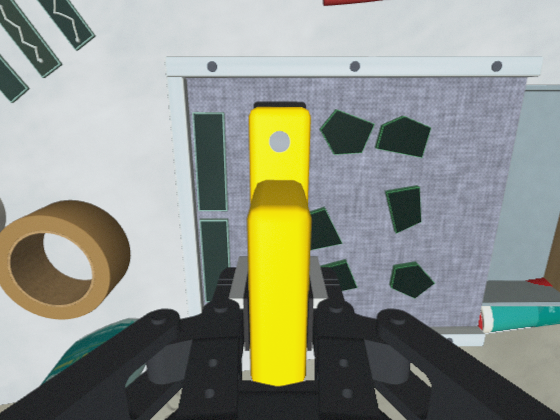

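The scraper is centred between the strips (left, x<228) and the offcuts (right, x>318), and the open drawer shows at the right edge. I'll back it off 10 mm toward the fence and lower it.

{"method": "step_arm", "body": {
  "deltas": [
    [3, -10, 0, -0.007, -0.006, 0, 0.1],
    [0, 0, -25, 0, 0, 0, 0.1],
    [0, 0, -20, 0, 0, 0, 0.1],
    [0, 0, -15, 0, 0, 0, 0.1],
    [0, 0, 0, 0, 0, 0, 0.1]
  ]
}}

```text
clock: 11.8
tool_pos: [0.5419, -0.3921, 0.1311]
tcp_rot: [-0.097, 0.699, 0.095, 0.702]
force: [-0.1, -0.2, -2.1]
opening: 0.252
```

```bash
python3 -c "
from h import *
st()"
```

```text
t11.8 pos [ 541.9 -392.1  131.1] xaxis [ 0.004 -0.002 -1.   ] jawyaw 105.62 F [-0.1 -0.2 -2.1] op 0.25 j7 2.39
```

{"method": "step_arm", "body": {
  "deltas": [
    [-2, 0, -8, 0, 0, 0, 0.1],
    [0, 0, -3, 0, 0, 0, 0.1],
    [0, 0, 0, 0, 0, 0, 0.1]
  ]
}}

```text
clock: 12.1
tool_pos: [0.5407, -0.3935, 0.122]
tcp_rot: [-0.097, 0.699, 0.094, 0.703]
force: [-0.1, 0.4, -1.7]
opening: 0.25
```

{"method": "step_arm", "body": {
  "deltas": [
    [0, 0, -2, 0, 0, 0, 0.1],
    [0, 0, 0, 0, 0, 0, 0.1]
  ]
}}

```text
clock: 12.3
tool_pos: [0.5409, -0.3935, 0.1201]
tcp_rot: [-0.098, 0.698, 0.094, 0.703]
force: [-0.8, -0.5, -1.4]
opening: 0.25
```

```bash
python3 -c "
from h import *
st()"
```

```text
t12.3 pos [ 540.9 -393.5  120.1] xaxis [ 0.007 -0.004 -1.   ] jawyaw 105.57 F [-0.8 -0.5 -1.4] op 0.25 j7 2.39
```

{"method": "step_arm", "body": {
  "deltas": [
    [0, 0, -2, 0, 0, 0, 0.1],
    [0, 0, 0, 0, 0, 0, 0.1]
  ]
}}

```text
clock: 12.5
tool_pos: [0.5407, -0.3933, 0.1177]
tcp_rot: [-0.097, 0.699, 0.094, 0.703]
force: [-0.4, 0.7, -1.7]
opening: 0.247
```

{"method": "step_arm", "body": {
  "deltas": [
    [0, 0, -1, 0, 0, 0, 0.1],
    [0, 0, 0, 0, 0, 0, 0.1]
  ]
}}

```text
clock: 12.7
tool_pos: [0.5409, -0.3934, 0.1174]
tcp_rot: [-0.098, 0.699, 0.094, 0.703]
force: [-1.0, 1.0, 2.6]
opening: 0.246
```

{"method": "step_arm", "body": {
  "deltas": [
    [-2, 6, 0, 0, 0, 0, 0.1],
    [-3, 11, 0, 0, 0, 0, 0.1],
    [-3, 11, 0, 0, 0, 0, 0.1],
    [-3, 11, 0, 0, 0, 0, 0.1],
    [-3, 11, 0, 0, 0, 0, 0.1],
    [-3, 11, 0, 0, 0, 0, 0.1],
    [-3, 11, 0, 0, 0, 0, 0.1],
    [-3, 11, 0, 0, 0, 0, 0.1]
  ]
}}

```text
clock: 13.5
tool_pos: [0.5179, -0.31, 0.1173]
tcp_rot: [-0.098, 0.698, 0.094, 0.703]
force: [2.1, -4.1, 5.0]
opening: 0.244
```

```bash
python3 -c "
from h import *
s=st();r=s['tool_pos'][:2]-[.530,-.338];print('station xy',r@[.259,-.966],r@[.966,.259]); save('wrist','pics/w4.png')"
```

```text
t13.5 pos [ 517.9 -310.   117.3] xaxis [ 0.007 -0.005 -1.   ] jawyaw 105.57 F [ 2.1 -4.1  5. ] op 0.24 j7 2.29
station xy -0.030198097842884252 -0.004455361349955454
```

View pics/w4.png

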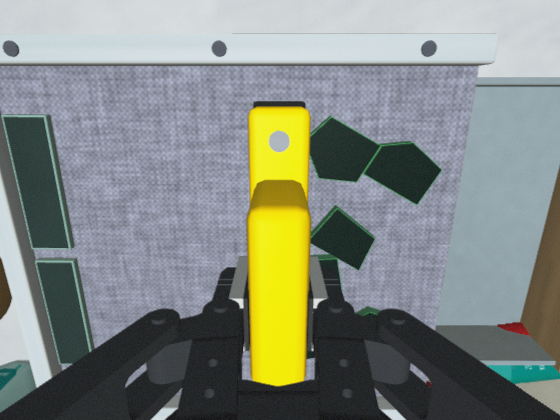

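The wipe is working: the pieces are gathered ahead of the blade at columns 310–440 and none are left behind it. I'll continue over the edge.

{"method": "step_arm", "body": {
  "deltas": [
    [-3, 11, 0, 0, 0, 0, 0.1],
    [-3, 11, 0, 0, 0, 0, 0.1],
    [-3, 11, 0, 0, 0, 0, 0.1],
    [-3, 11, 0, 0, 0, 0, 0.1],
    [-3, 11, 0, 0, 0, 0, 0.1],
    [-3, 10, 0, 0, 0, 0, 0.1],
    [-3, 10, 0, 0, 0, 0, 0.1],
    [-2, 9, 0, 0, 0, 0, 0.1]
  ]
}}

```text
clock: 14.35
tool_pos: [0.4946, -0.2258, 0.1172]
tcp_rot: [-0.098, 0.698, 0.094, 0.703]
force: [1.2, -4.5, 5.8]
opening: 0.248
```

{"method": "step_arm", "body": {
  "deltas": [
    [-2, 8, 0, 0, 0, 0, 0.1],
    [-2, 8, 0.5, 0, 0, 0, 0.1],
    [-2, 6, 0.5, 0, 0, 0, 0.1],
    [0, 0, 0, 0, 0, 0, 0.1],
    [0, 0, 0, 0, 0, 0, 0.1]
  ]
}}

```text
clock: 14.85
tool_pos: [0.4877, -0.2033, 0.1169]
tcp_rot: [-0.097, 0.699, 0.095, 0.702]
force: [-0.2, -0.8, -2.0]
opening: 0.252
```

```bash
python3 -c "
from h import *
s=st();r=s['tool_pos'][:2]-[.530,-.338];print('station xy',r@[.259,-.966],r@[.966,.259]); save('wrist','pics/w5.png')
b=cv2.imread('pics/w5.png');t,_=save('top','pics/t5.png');
cv2.imwrite('pics/v5.png',np.hstack([cv2.resize(b,(400,300)),cv2.resize(t[135:255,290:450],(400,300),interpolation=cv2.INTER_CUBIC)]))"
```

```text
t14.8 pos [ 487.7 -203.3  116.9] xaxis [ 0.004 -0.003 -1.   ] jawyaw 105.60 F [-0.2 -0.8 -2. ] op 0.25 j7 2.13
station xy -0.1411029850146354 -0.005962210213911211
```

View pics/v5.png

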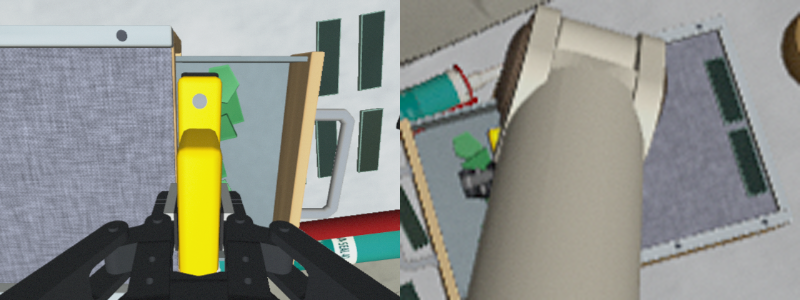

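Offcuts are down in the drawer and the felt behind the blade is clear. I'll lift the scraper, take it back to its original free spot, and check the drawer on the way.

{"method": "step_arm", "body": {
  "deltas": [
    [0, 0, 25, 0, 0, 0, 0.1],
    [0, 0, 40, 0, 0, 0, 0.1],
    [-6, 20, 30, 0, 0, 0, 0.1],
    [-12, 38, 5, 0, 0, -0.08, 0.1],
    [-12, 38, 0, 0, 0, -0.1, 0.1],
    [-12, 38, 0, 0, 0, -0.1, 0.1],
    [-12, 38, 0, 0, 0, -0.1, 0.1],
    [-12, 38, 0, 0, 0, -0.1, 0.1]
  ]
}}

```text
clock: 15.75
tool_pos: [0.422, 0.0068, 0.2178]
tcp_rot: [0.073, 0.701, -0.077, 0.705]
force: [1.3, 0.8, -1.6]
opening: 0.25
```

{"method": "step_arm", "body": {
  "deltas": [
    [-12, 38, 0, 0, 0, -0.1, 0.1],
    [-12, 38, 0, 0, 0, -0.1, 0.1],
    [-12, 38, 0, 0, 0, -0.1, 0.1],
    [-12, 38, 0, 0, 0, -0.1, 0.1],
    [-12, 38, 0, 0, 0, -0.1, 0.1],
    [-12, 38, 0, 0, 0, -0.1, 0.1],
    [-6, 20, 0, 0, 0, -0.05, 0.1],
    [0, 0, 0, 0, 0, 0, 0.1]
  ]
}}

```text
clock: 16.55
tool_pos: [0.3435, 0.2569, 0.218]
tcp_rot: [0.291, 0.643, -0.295, 0.644]
force: [0.6, -1.2, -2.2]
opening: 0.249
```

```bash
python3 -c "
from h import *
st(); t,m=save('top','pics/t6.png',(290,135,450,255),5)
u,_=save('scene','pics/s6.png')
X=np.array([.259,-.966]);Y=np.array([.966,.259]);c0=np.array([.53,-.338])
k=cv2.inRange(cv2.cvtColor(t,cv2.COLOR_BGR2HSV),(40,60,70),(80,255,255));k[:135]=0;k[260:]=0;k[:,:300]=0;k[:,450:]=0
for c in blobs(k,20):
    q=ray(m,c[:,0],.03)[:,:2]-c0;print('green',cv2.contourArea(c),(q@X).min().round(3),(q@X).max().round(3),(q@Y).min().round(3),(q@Y).max().round(3))
"
```

```text
t16.6 pos [343.5 256.9 218. ] xaxis [-0.001 -0.005 -1.   ] jawyaw 41.05 F [ 0.6 -1.2 -2.2] op 0.25 j7 -0.06
green 245.0 -0.183 -0.143 -0.085 -0.015
green 248.0 -0.18 -0.143 -0.005 0.075
```

View pics/t6.png

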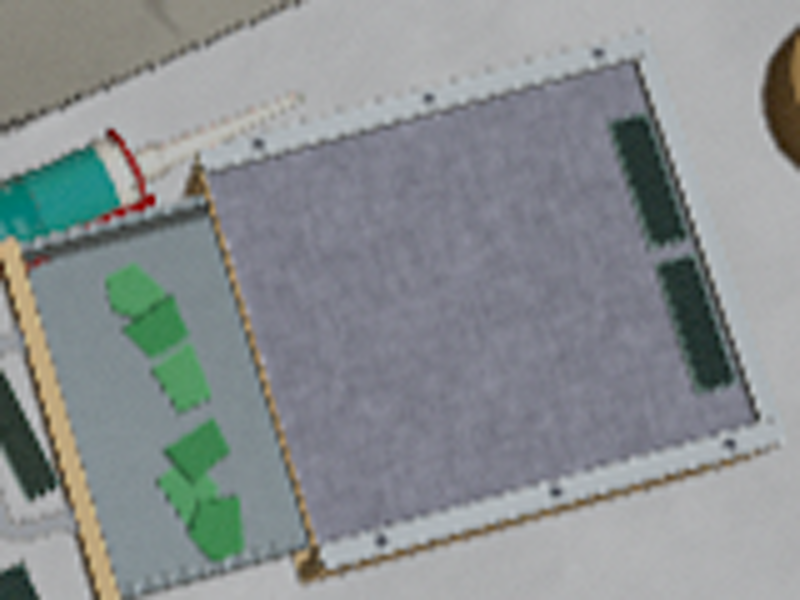

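The top view shows six green-side-up pieces in the drawer, the felt empty, and both strips where they were. Now I'll stand the scraper down.

{"method": "step_arm", "body": {
  "deltas": [
    [0, 4, -40, 0.005, -0.001, 0, 0.1],
    [0, 0, -45, 0, 0, 0, 0.1],
    [0, 0, -45, 0, 0, 0, 0.1],
    [0, 0, -30, 0, 0, 0, 0.1],
    [0, 0, -15, 0, 0, 0, 0.1],
    [0, 0, 0, 0, 0, 0, 0.1]
  ]
}}

```text
clock: 17.25
tool_pos: [0.3437, 0.2548, 0.0406]
tcp_rot: [0.292, 0.643, -0.297, 0.642]
force: [0.3, 0.4, -2.3]
opening: 0.247
```

```bash
python3 -c "
from h import *
st()"
```

```text
t17.2 pos [343.7 254.8  40.6] xaxis [-0.004 -0.006 -1.   ] jawyaw 40.72 F [ 0.3  0.4 -2.3] op 0.25 j7 -0.28
```

{"method": "step_arm", "body": {
  "deltas": [
    [0, 0, -6, 0.006, -0.004, 0, 0.1],
    [0, 0, -3, 0, 0, 0, 0.1],
    [0, 0, 0, 0, 0, 0, 0.1]
  ]
}}

```text
clock: 17.55
tool_pos: [0.3454, 0.2575, 0.0343]
tcp_rot: [0.296, 0.642, -0.292, 0.644]
force: [-0.1, -0.3, -1.6]
opening: 0.25
```

{"method": "step_arm", "body": {
  "deltas": [
    [0, 0, -1, 0, 0, 0, 0.1],
    [0, 0, 0, 0, 0, 0, 0.1]
  ]
}}

```text
clock: 17.75
tool_pos: [0.3452, 0.2578, 0.0333]
tcp_rot: [0.296, 0.642, -0.292, 0.644]
force: [0.3, 1.1, -2.5]
opening: 0.249
```

{"method": "step_arm", "body": {
  "deltas": [
    [0, 0, -2, 0, 0, 0, 0.1],
    [0, 0, 0, 0, 0, 0, 0.1]
  ]
}}

```text
clock: 17.95
tool_pos: [0.3452, 0.258, 0.0313]
tcp_rot: [0.296, 0.642, -0.292, 0.644]
force: [0.5, -1.1, 4.7]
opening: 0.251
```

{"method": "step_arm", "body": {
  "deltas": [
    [0, 0, -0.5, 0, 0, 0, 0.1],
    [0, 0, 0, 0, 0, 0, 0.1]
  ]
}}

```text
clock: 18.15
tool_pos: [0.3453, 0.258, 0.0312]
tcp_rot: [0.296, 0.642, -0.292, 0.644]
force: [-2.1, -1.2, 12.4]
opening: 0.249
```

{"method": "step_arm", "body": {
  "deltas": [
    [0, 0, 0, 0, 0, 0, 0.35],
    [0, 0, 0, 0, 0, 0, 0.5],
    [0, 0, 0, 0, 0, 0, 0.5],
    [0, 0, 20, 0, 0, 0, 0.5],
    [0, 0, 40, 0, 0, 0, 0.5],
    [0, 0, 40, 0, 0, 0, 0.5],
    [0, 0, 40, 0, 0, 0, 0.4],
    [0, 0, 20, 0, 0, 0, 0.2]
  ]
}}

```text
clock: 18.95
tool_pos: [0.3458, 0.2587, 0.1934]
tcp_rot: [0.297, 0.641, -0.291, 0.645]
force: [1.3, 0.6, 0.2]
opening: 0.243
```

{"method": "step_arm", "body": {
  "deltas": [
    [13, -38, 0, 0, 0, 0.14, 0],
    [13, -38, 0, 0, 0, 0.14, 0],
    [13, -38, 0, 0, 0, 0.14, 0],
    [13, -38, 0, 0, 0, 0.14, 0],
    [13, -38, 0, 0, 0, 0.14, 0],
    [13, -38, 0, 0, 0, 0.14, 0],
    [13, -38, 0, 0, 0, 0.14, 0],
    [13, -38, 0, 0, 0, 0.14, 0]
  ]
}}

```text
clock: 19.75
tool_pos: [0.4417, -0.0235, 0.1902]
tcp_rot: [-0.061, 0.704, 0.065, 0.704]
force: [1.7, 0.5, -0.8]
opening: -0.003
```

{"method": "step_arm", "body": {
  "deltas": [
    [0, 0, 0, 0, 0, 0, 0]
  ]
}}

```text
clock: 19.85
tool_pos: [0.4428, -0.0276, 0.1901]
tcp_rot: [-0.059, 0.705, 0.061, 0.705]
force: [0.3, -0.2, 0.4]
opening: -0.002
```

```bash
python3 -c "
from h import *
s=st();b,m=save('top','pics/t7.png')
k=cv2.inRange(cv2.cvtColor(b,cv2.COLOR_BGR2HSV),(22,120,70),(35,255,255))
for c in blobs(k,150): r=cv2.minAreaRect(c);print(r,ray(m,r[0],.024))
r=s['tool_pos'][:2]-[.530,-.338];print('station xy',r@[.259,-.966],r@[.966,.259])"
```

```text
t19.9 pos [442.8 -27.6 190.1] xaxis [-0.     0.004 -1.   ] jawyaw 99.76 F [ 0.3 -0.2  0.4] op -0.00 j7 1.68
((151.88613891601562, 270.13861083984375), (13.016552925109863, 54.66952133178711), 50.71058654785156) [[0.34383762 0.2622855  0.024     ]]
station xy -0.3224740822002191 -0.0038731374494474363
```

{"method": "step_arm", "body": {
  "deltas": [
    [0, 0, -35, 0, 0, 0.045, 0],
    [0, 0, -40, 0, 0, 0.045, 0],
    [0, 0, -40, 0, 0, 0, 0],
    [0, 0, -30, 0, 0, 0, 0],
    [0, 0, -6, 0, 0, 0, 0],
    [0, 0, 0, 0, 0, 0, 0]
  ]
}}

```text
clock: 20.5
tool_pos: [0.4406, -0.0209, 0.0387]
tcp_rot: [-0.091, 0.702, 0.095, 0.7]
force: [-0.1, 0.0, 0.4]
opening: 0.001
```

```bash
python3 -c "
from h import *
s=st()
r=s['tool_pos'][:2]-[.530,-.338];print('station xy',r@[.259,-.966],r@[.966,.259])"
```

```text
t20.5 pos [440.6 -20.9  38.7] xaxis [-0.004  0.006 -1.   ] jawyaw 105.13 F [-0.1  0.   0.4] op 0.00 j7 1.62
station xy -0.3294916038003044 -0.004268558812215953
```

{"method": "step_arm", "body": {
  "deltas": [
    [4, -14, -1, 0, 0, 0, 0],
    [3, -12, -1, 0, 0, 0, 0],
    [2, -9, 0, 0, 0, 0, 0],
    [2, -8, 0, 0, 0, 0, 0],
    [3, -10, 0, 0, 0, 0, 0],
    [3, -10, 0, 0, 0, 0, 0],
    [3, -10, 0, 0, 0, 0, 0],
    [3, -10, 0, 0, 0, 0, 0]
  ]
}}

```text
clock: 21.3
tool_pos: [0.4646, -0.1058, 0.0372]
tcp_rot: [-0.091, 0.701, 0.095, 0.701]
force: [-0.5, 2.0, 2.1]
opening: -0.002
```

{"method": "step_arm", "body": {
  "deltas": [
    [3, -10, 0, 0, 0, 0, 0],
    [3, -10, 0, 0, 0, 0, 0],
    [3, -10, 0, 0, 0, 0, 0],
    [3, -9, 0, 0, 0, 0, 0],
    [2, -8, 0, 0, 0, 0, 0],
    [0, 0, 0, 0, 0, 0, 0]
  ]
}}

```text
clock: 21.9
tool_pos: [0.4793, -0.154, 0.0373]
tcp_rot: [-0.091, 0.701, 0.094, 0.701]
force: [-0.5, -0.3, -0.0]
opening: -0.002
```

```bash
python3 -c "
from h import *
s=st()
r=s['tool_pos'][:2]-[.530,-.338];print('station xy',r@[.259,-.966],r@[.966,.259])"
```

```text
t21.9 pos [ 479.3 -154.    37.3] xaxis [-0.     0.004 -1.   ] jawyaw 104.97 F [-0.5 -0.3 -0. ] op -0.00 j7 1.89
station xy -0.19084988637601646 -0.0013711935357988564
```

Pushing needs about 2 N. I'll go on in small steps until it meets the stop.

{"method": "step_arm", "body": {
  "deltas": [
    [2, -6, 0, 0, 0, 0, 0],
    [1, -5, 0, 0, 0, 0, 0],
    [1, -3, 0, 0, 0, 0, 0]
  ]
}}

```text
clock: 22.2
tool_pos: [0.4827, -0.1656, 0.0373]
tcp_rot: [-0.091, 0.701, 0.095, 0.701]
force: [-1.5, 9.7, 3.1]
opening: 0.001
```

{"method": "step_arm", "body": {
  "deltas": [
    [1, -3, 0, 0, 0, 0, 0],
    [0, 0, 0, 0, 0, 0, 0]
  ]
}}

```text
clock: 22.4
tool_pos: [0.4827, -0.1655, 0.0372]
tcp_rot: [-0.09, 0.702, 0.097, 0.7]
force: [-3.1, 9.7, 6.5]
opening: -0.003
```

{"method": "step_arm", "body": {
  "deltas": [
    [-3, 10, 0, 0, 0, 0, 0],
    [-5, 20, 0, 0, 0, 0, 0],
    [-5, 20, 0, 0, 0, 0, 0],
    [0, 0, 40, 0, 0, 0, 0],
    [0, 0, 45, 0, 0, 0, 0],
    [-5, 30, 45, 0, 0, 0, 0],
    [-5, 40, 20, 0, 0, 0, 0],
    [0, 0, 0, 0, 0, 0, 0]
  ]
}}

```text
clock: 23.2
tool_pos: [0.4634, -0.0467, 0.1875]
tcp_rot: [-0.094, 0.698, 0.097, 0.703]
force: [-0.1, 0.6, -0.7]
opening: 0.001
```

```bash
python3 -c "
from h import *
st();t,m=save('top','pics/t8.png');u,ms=save('scene','pics/s8.png')
k=lambda i,w,h:cv2.resize(i,(w,h),interpolation=cv2.INTER_CUBIC)
cv2.imwrite('pics/v8.png',np.hstack([k(t[140:290,290:450],400,375),k(u[110:260,220:380],400,375)]))
k=cv2.inRange(cv2.cvtColor(t,cv2.COLOR_BGR2HSV),(22,120,70),(35,255,255))
for c in blobs(k,150): r=cv2.minAreaRect(c);print(r)
X=np.array([.259,-.966]);c0=np.array([.53,-.338])
print('shut expects: front edge', proj(m,[[*(c0-X*.12),.068]]),'handle',proj(m,[[*(c0-X*.156),.05]]))
"
```

```text
t23.2 pos [463.4 -46.7 187.5] xaxis [ 0.006  0.005 -1.   ] jawyaw 105.46 F [-0.1  0.6 -0.7] op 0.00 j7 1.79
((151.88613891601562, 270.1386413574219), (12.875832557678223, 54.66952133178711), 50.71058654785156)
shut expects: front edge [[341.89419208 207.94200082]] handle [[327.53993414 212.78193462]]
```

View pics/v8.png

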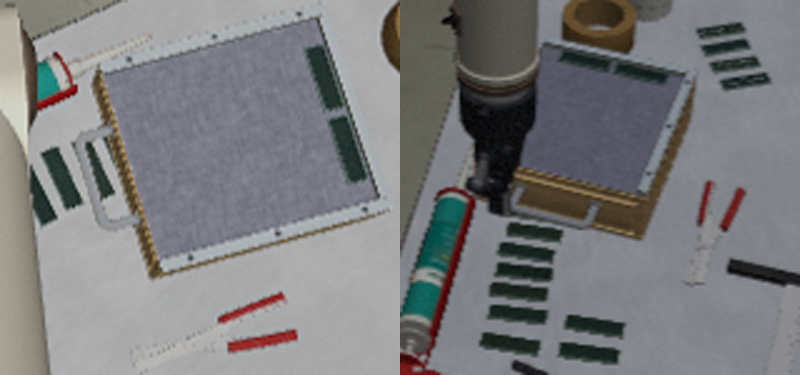

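The drawer front looks flush, the strips and pliers have not moved, and the scraper is still standing. I'll check the handle position numerically.

```bash
python3 -c "
from h import *
m=ctrl.camera_model('top');X=np.array([.259,-.966]);Y=np.array([.966,.259]);c0=np.array([.53,-.338])
xs=np.arange(-.20,-.105,.003)
for f in ('top0','t8'):
  g=cv2.cvtColor(cv2.imread(f'pics/{f}.png'),cv2.COLOR_BGR2GRAY)
  P=lambda y,z:np.array([[*(c0+X*x+Y*y),z] for x in xs])
  a=0
  for y in (.018,.022,.026,.030):
    p=proj(m,P(y,.055)).astype(np.float32);a=a+cv2.remap(g,p[:,0].copy(),p[:,1].copy(),cv2.INTER_LINEAR)[:,0].astype(float)
  print(f,list(zip((xs*1e3).round().astype(int).tolist(),(a/4).astype(int).tolist())))
"
```

```text
top0 [(-200, 135), (-197, 67), (-194, 50), (-191, 53), (-188, 49), (-185, 63), (-182, 137), (-179, 149), (-176, 149), (-173, 158), (-170, 175), (-167, 156), (-164, 85), (-161, 51), (-158, 53), (-155, 52), (-152, 50), (-149, 60), (-146, 89), (-143, 66), (-140, 123), (-137, 170), (-134, 167), (-131, 154), (-128, 135), (-125, 134), (-122, 123), (-119, 120), (-116, 130), (-113, 127), (-110, 124), (-107, 124)]
t8 [(-200, 135), (-197, 66), (-194, 51), (-191, 52), (-188, 51), (-185, 49), (-182, 60), (-179, 137), (-176, 173), (-173, 173), (-170, 174), (-167, 151), (-164, 139), (-161, 148), (-158, 151), (-155, 92), (-152, 49), (-149, 52), (-146, 113), (-143, 170), (-140, 176), (-137, 175), (-134, 126), (-131, 95), (-128, 79), (-125, 69), (-122, 93), (-119, 123), (-116, 130), (-113, 125), (-110, 122), (-107, 123)]
```

The bar reads -161 mm against -156 mm expected, which leaves a possible gap of a few mm. I'll push once more, a bit harder, to be sure it is on the stop.

{"method": "step_arm", "body": {
  "deltas": [
    [5, -33, -20, 0, 0, 0, 0],
    [2, -20, -45, -0.005, 0.006, 0, 0],
    [0, 0, -45, 0, 0, 0, 0],
    [0, 0, -38, 0, 0, 0, 0],
    [0, 0, 0, 0, 0, 0, 0]
  ]
}}

```text
clock: 23.8
tool_pos: [0.4622, -0.105, 0.0301]
tcp_rot: [-0.09, 0.708, 0.094, 0.694]
force: [-1.6, -0.9, -0.4]
opening: 0.003
```

```bash
python3 -c "
from h import *
s=st()
r=s['tool_pos'][:2]-[.530,-.338];print('station xy',r@[.259,-.966],r@[.966,.259])"
```

```text
t23.8 pos [ 462.2 -105.    30.1] xaxis [-0.02   0.002 -1.   ] jawyaw 104.97 F [-1.6 -0.9 -0.4] op 0.00 j7 1.78
station xy -0.2426096851440181 -0.005113748637755038
```

{"method": "step_arm", "body": {
  "deltas": [
    [4, -14, 7, -0.002, -0.02, 0, 0],
    [4, -14, 0, 0, 0, 0, 0],
    [3, -13, 0, 0, 0, 0, 0],
    [2, -9, 0, 0, 0, 0, 0],
    [1, -6, 0, 0, 0, 0, 0],
    [1, -5, 0, 0, 0, 0, 0],
    [1, -4, 0, 0, 0, 0, 0],
    [0, 0, 0, 0, 0, 0, 0]
  ]
}}

```text
clock: 24.6
tool_pos: [0.4832, -0.1669, 0.0428]
tcp_rot: [-0.094, 0.697, 0.093, 0.705]
force: [-1.9, 5.4, 6.3]
opening: 0.001
```

{"method": "step_arm", "body": {
  "deltas": [
    [1, -4, 0, 0, 0, 0, 0],
    [0, 0, 0, 0, 0, 0, 0]
  ]
}}

```text
clock: 24.8
tool_pos: [0.4833, -0.1672, 0.0427]
tcp_rot: [-0.093, 0.698, 0.096, 0.704]
force: [-5.7, 14.7, 12.4]
opening: -0.004
```

```bash
python3 -c "
from h import *
s=st()
r=s['tool_pos'][:2]-[.530,-.338];print('station xy',r@[.259,-.966],r@[.966,.259])"
```

```text
t24.8 pos [ 483.3 -167.2   42.7] xaxis [ 0.008  0.004 -1.   ] jawyaw 105.35 F [-5.7 14.7 12.4] op -0.00 j7 1.92
station xy -0.17713454718167948 -0.0008970009670002735
```

The stop is rigid: 15 N and no motion, at the same position as before. I'll back off, re-measure, and hand in.

{"method": "step_arm", "body": {
  "deltas": [
    [-3, 10, 0, 0, 0, 0, 0],
    [-5, 20, 0, 0, 0, 0, 0],
    [-5, 20, 0, 0, 0, 0, 0],
    [0, 0, 40, 0, 0, 0, 0],
    [0, 0, 45, 0, 0, 0, 0],
    [-5, 30, 45, 0, 0, 0, 0],
    [-5, 40, 20, 0, 0, 0, 0],
    [0, 0, 0, 0, 0, 0, 0]
  ]
}}

```text
clock: 25.6
tool_pos: [0.4643, -0.0506, 0.1927]
tcp_rot: [-0.097, 0.694, 0.094, 0.707]
force: [0.4, -0.2, -0.8]
opening: -0.002
```

```bash
python3 -c "
from h import *
st();m=ctrl.camera_model('wrist');b,_=save('wrist','pics/w9.png');t,_=save('top','pics/t9.png')
cv2.imwrite('pics/v9.png',np.hstack([cv2.resize(b,(450,338)),cv2.resize(t[160:260,310:410],(338,338),interpolation=cv2.INTER_CUBIC)]))
d=cv2.absdiff(t,cv2.imread('pics/t8.png'))[150:260,310:450];print('change vs first shut',(d.max(2)>40).sum())
"
```

```text
t25.6 pos [464.3 -50.6 192.7] xaxis [ 0.019 -0.001 -1.   ] jawyaw 105.50 F [ 0.4 -0.2 -0.8] op -0.00 j7 1.80
change vs first shut 0
```

View pics/v9.png

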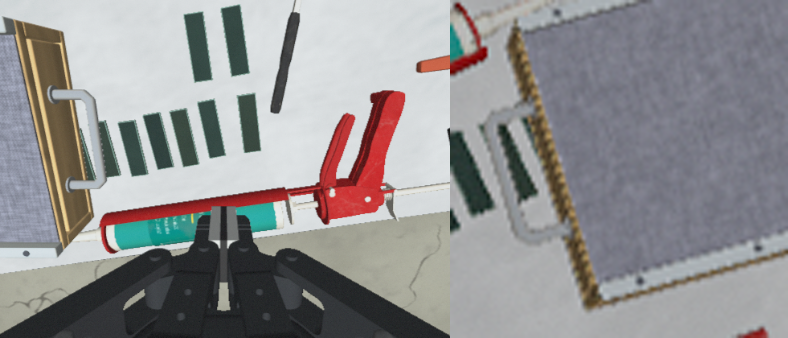

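The wrist view shows the drawer front seated flush in the station face at (30–75, 20–250). Nothing changed after the second push, so the drawer is fully shut. Handing in.

```bash
python3 -c "
from cell import ctrl
print(ctrl.sign_off())"
```

```text
the job is handed in; nothing more can be done
None
```

The job is done and handed in at about 25.6 s of robot time, under the 72 s limit; sign-off gives no verdict.

I pulled the drawer open to about 113 mm by its handle. One pass with the scraper wiped all six offcuts over the front edge. I then stood the scraper back on its sole within about 10 mm of where it started and pushed the drawer shut with closed fingers on the handle.

**Last checks**
- **Offcuts:** the top view before closing showed all six flat in the drawer and the felt empty. The fingers never touched them.
- **Strips and pliers:** both good strips were still by the fence, and the pliers looked unmoved by eye.
- **Scraper:** from the top camera it has the same outline as when it first stood on the bench.
- **Drawer:** it stopped hard. A second push to about 15 N moved nothing, the top image did not change, and the wrist view shows the front flush.
- **One disagreement:** the top camera put the handle bar about 5 mm further out than fully shut would give. I put this down to error in my station position estimate, because the stop was rigid.
- **Earlier fault, mended:** on the first approach to the scraper the last joint reached its range limit and the turn fell short. I turned the gripper the other way round and gripped from there.

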